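# Catch the falling lid of the potter's tool chest and lower it shut

### The arm

A 6-joint arm with a two-finger parallel gripper is mounted at the origin on the work surface. World frame = base frame: x ahead of the robot, y to its left, z up, the work surface at z = 0. Lengths are in m, angles in rad, forces in N, time in s.
With the tool pointing down it reaches from about 0.375 to 0.9 m from the base axis. Payload 3.1 kg.
Tool frame: the origin (TCP) lies between the finger pads; the fingertips stand 8 mm ahead of it and the grasp point (between the pads) lies 11 mm behind it; z points along the fingers, y is the line along which they close (so a half turn about z gives the same grasp; the last joint's range is limited). The gripper opens to 85 mm and grips with 20 to 120 N. Pads are 22 mm wide; open, the fingers measure 114 mm over their backs; the gripper's body (76 mm by 85 mm) begins 54 mm behind the grasp point. The pads swing forward as they close: fully open they stand 13 mm farther back than shut.
Start: joints at [-1.405, 0.527, 1.433, -0, 1.181, -0.178], TCP at [0.211, -0.588, 0.207] pointing down, gripper open.
Joint ranges: [-3.08, 3.08], [-0.75, 2.2], [0.22, 2.44], [-1.43, 4.57], [0, 2.65], [-2.85, 2.85]. Speed limits (rad/s): [2.79, 2.79, 3.14, 3.14, 3.14, 3.14].

### API

Orientations are given as a unit quaternion [x, y, z, w].
In Python, from station import readout, cams, sign_off gives the robot as it stands.
- The arm moves only by the tool send_rows, never from a script. Its argument "commands" is text: rows parted by semicolons, each of 5 numbers parted by spaces: the finger opening in mm, from 0 to 85.4, then the shift along the tool's x, y, z each as a share of 0.02 m, from -1 to 1, then the turn about the tool's z as a share of 4 degrees, from -1 to 1. In form: grip dx dy dz spin; .... A call has 1 to 20 rows; each row shifts and turns the commanded pose from where the row before left it, along the tool's axes as they then stand; what a row does not reach is not made up. A row lasts 1/12 s, in which the tool goes at most 41.7 mm and 7.16 degrees, less where a joint would pass 70% of its speed; a pose out of reach is approached as far as the arm can. A call with a number of a shift or a turn outside -1 to 1 is refused whole. A call with a gripper value outside its range is refused whole. The fingers move at their own pace and stop on an object; "grip_force" is the grip in N (left out, the last holds). Time passes only in rows, so rows that do not move let the fingers close. It gives the time, the measured TCP pose, the force, the opening and the grip force at its end, in the units of the state.
- readout.sense(): the state, without advancing time (a new reading comes with each control period).
- cams.snapshot(name): name is "scene" or "top"; returns a dict with "pixels" (480x640x3 uint8, red, green, blue), "intrinsics" (3x3 intrinsics, pixels), "eye" and "rotation" of the camera in the world. Camera axes: x right, y down, z forward; pixel columns grow to the right and rows downward; lengths in m; the calibration is good to about 2 mm. A picture is of the moment at which its call begins. There is no depth.
- sign_off(): hands the job in; it is judged then, once.
The state is a dict: "t": time; "q": joint angles; "qd": joint speeds; "tau": joint torques, N m; "tcp_pos": TCP position; "tool_rot": TCP orientation; "force": force on the tool from outside, world axes, zero at the start; "ft_torque": the same for the moment, N m; "finger_gap": opening from 0.0 (shut) to 1.0 (fully open); "gripper_force": force on a finger pad.
Only numpy, scipy, OpenCV 4.12 (cv2) and the standard library are available. Lean on these libraries where they do the work, as an engineer would, in place of code of your own. Each camera call takes 0.05 s, during which the arm holds its last target. There are 200 camera calls.

### The job

The lid of the potter's tool chest stands open, leaning back past upright. Nudge it forward over its balance point so that it falls, catch it from below on your fingers while it is still clearly open, and lower it, supported right down to the rim, until it is fully shut, without letting it bang down. Do not pinch the lid between the fingers, and leave the cup, the jar, the bowl and the turning tool where they are.

Things in the scene. Friction and masses are not known exactly. Their poses are not given: they have to be found in the camera images.
- chest: Open wooden tool chest, fixed to the bench: 170 mm along its x, 240 mm along its y, 90 mm high, walls 8 mm, tools inside well below the rim. Origin: centre of its underside. The lid is hinged along the rim of its +x side; the lid's tab overhangs its -x side when shut. The hinge side is to the robot's right (about -y), the tab side to its left (about +y), within 20 degrees.
- lid (a joint): Lid angle, rad: 0 shut on the rim, 1.57 upright, 1.85 the stop it leans back on at first, away from the tab side. It balances at about 1.50: let go above that it falls back; below 1.47 it falls shut. Lid about 350 g; a damper (0.35 N m s/rad) slows it: from 1.4 it needs about 2 s to half open, yet near the rim it does about 0.9 rad/s, a bang.
- lid_hinge (a point): Point on the hinge axis (along the chest's y), mid-length, on the outer edge of the rim, 90 mm above the bench. The lid's underside lies in a plane through the axis. Lid 14 mm thick (underside board, core, top board), 240 mm wide, reaching 170 mm from the axis; mid-edge a tab 70 mm wide carries on to 210 mm.
- lid_tab (a point): Middle of the tab's free edge, on the lid's underside, 210 mm from the hinge axis. Shut, the tab stands 40 mm out from the chest's wall with only the bench 90 mm beneath it, so fingers can support the lid here all the way down and slip out.
- lid_under: The lid's cork underside board, 5 mm thick, tab included (it faces down when shut, towards the tab side when open). Origin on the hinge axis.
- lid_top: The lid's blue top board, 5 mm thick, tab included (its edge stands 4 mm back from the underside board's at the tab). It faces up when shut and away from the tab side when open. Origin on the hinge axis.
- cup: Bystander: terracotta cup, 72 mm across, 85 mm tall, loose, standing beside the chest. Origin: centre of its foot.
- jar: Bystander: blue glaze jar with a white cap, 60 mm across, 80 mm tall, loose, standing beside the chest. Origin: centre of its foot.
- bowl: Bystander: white bowl, 100 mm across, 50 mm tall, loose, standing behind the hinge side of the chest. Origin: centre of its foot.
- turning_tool: Bystander: turning tool with a round dark wooden handle and a flat steel blade, 160 mm long, 16 mm thick, lying loose on the bench near a corner of the chest. Origin: middle of its length, on the bench.

How it is judged:
By the outcome, as a careful person would: the job done as asked, in the order asked, and still so for the second after the job is handed in, with the robot touching nothing.
It also fails if it takes over 48 s, if anything falls off the work surface, if the arm or the gripper's body presses on something with over 40 N, if the wrist force passes 120 N, or if a joint passes its speed limit or range.

## Working session

There is one attempt and no reset: what is moved stays moved. The work goes in short steps, Python scripts to look and compute and a tool call to move; the robot and the scene stay as the last step left them, time stands still between calls to the robot, and variables do not carry over. Pictures are saved under pics/ and viewed, at most 10 in all, crops included, and the job is handed in when it is done.

Besides the shell and the picture viewer there is one more tool, called after "Request:" by a JSON object that holds its "fn" and its "kwargs", one argument or row to a line. send_rows: Moves the arm, as the interface text tells. Its arguments: {"type":"object","properties":{"commands":{"type":"string"},"grip_force":{"type":"number"}},"required":["commands"]}

```bash
mkdir -p pics; python3 - <<'E'
from station import readout,cams
import cv2,numpy as np,pickle
d={}
for n in("scene","top"):
    s=cams.snapshot(n);d[n]=s;cv2.imwrite(f"pics/{n}0.png",s["pixels"][:,:,::-1]);print(n,np.round(s["intrinsics"],1).tolist(),np.round(s["eye"],3),np.round(s["rotation"],3).tolist())
pickle.dump(d,open("d0.pkl","wb"))
print(readout.sense())
E
```

```text
scene [[508.5, 0.0, 322.0], [0.0, 508.5, 235.2], [0.0, 0.0, 1.0]] [1.011 0.106 0.813] [0.633, 0.729, -0.201, -0.166]
top [[498.1, 0.0, 317.2], [0.0, 498.1, 240.5], [0.0, 0.0, 1.0]] [0.403 0.047 0.992] [0.704, -0.703, 0.074, -0.072]
{'t': 0.1, 'q': array([-1.40546601e+00,  5.28397831e-01,  1.43377099e+00,  2.70916511e-06,
        1.18139354e+00, -1.78476255e-01]), 'qd': array([ 0.00048447, -0.00118336, -0.00141636, -0.00125358, -0.00096274,
        0.00064316]), 'tau': array([-4.99385224e-04, -4.43303776e+01, -1.78586411e+01, -1.89493467e-04,
        3.88101500e-03,  5.51129276e-06]), 'tcp_pos': array([ 0.21059826, -0.58771922,  0.20561739]), 'tool_rot': array([ 9.85260590e-01,  1.71057301e-01,  7.72603150e-06, -9.84828166e-04]), 'force': array([ 0.07399321, -0.41594476,  0.30200386]), 'ft_torque': array([-0.01890934,  0.0413224 ,  0.0280944 ]), 'gripper_force': 0.0, 'finger_gap': 1.0010127405487286}
```

View pics/scene0.png

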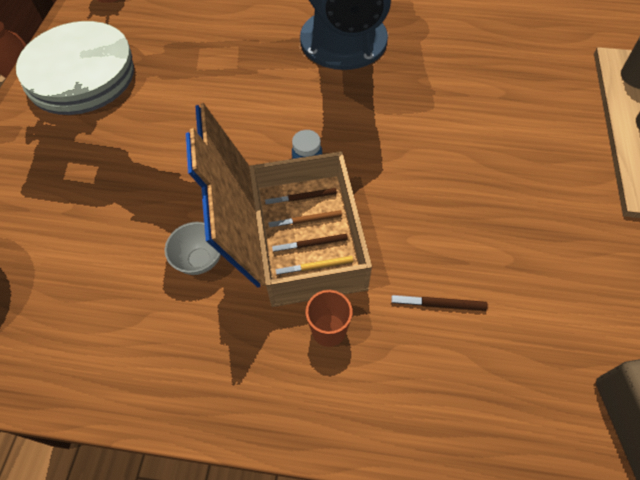

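View pics/top0.png

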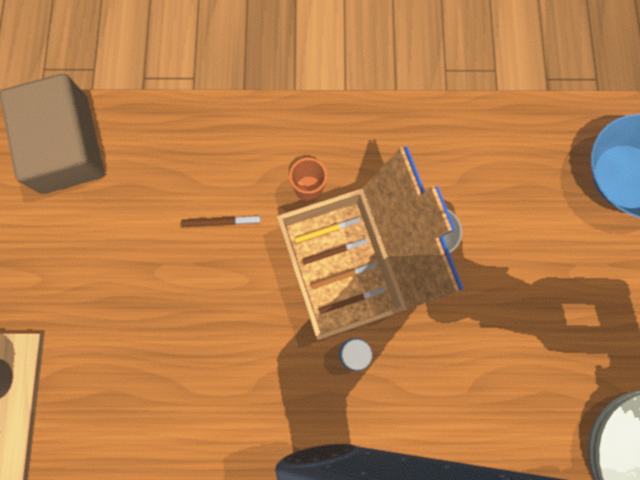

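The scene view shows the chest rim at about (250-370, 155-300), with the lid leaning left and its tab at about (190, 160). In the top view the rim corners are near (278,215), (318,338), (362,190) and (405,308), and the tab edge runs (437,187)-(448,237). I'll zoom in to pick exact corners.

```bash
python3 - <<'E'
import pickle,cv2
d=pickle.load(open("d0.pkl","rb"))
for n,(x,y,w,h) in {"scene":(170,95,210,215),"top":(265,140,205,205)}.items():
    c=d[n]["pixels"][y:y+h,x:x+w,::-1]; k=2.8; cv2.imwrite(f"pics/{n}z.png",cv2.resize(c,None,fx=k,fy=k,interpolation=cv2.INTER_CUBIC))
E
```

```text
(no output)
```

View pics/scenez.png

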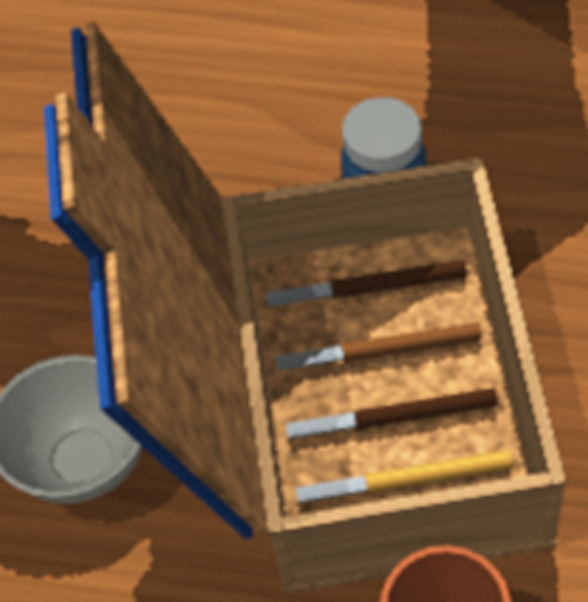

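View pics/topz.png

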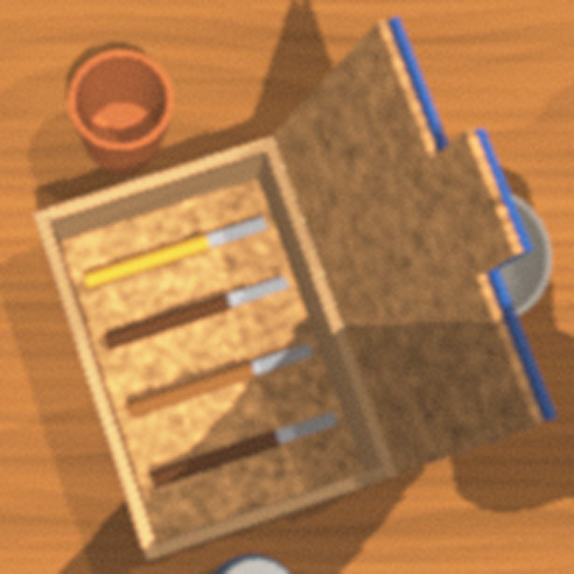

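```bash
cat > h.py <<'E'
import pickle,numpy as np
d=pickle.load(open("d0.pkl","rb"))
def ray(n,p,off=None):
    s=d[n]; v=np.array(s["rotation"])@np.linalg.inv(s["intrinsics"])@[p[0],p[1],1]
    return np.array(s["eye"]),v/np.linalg.norm(v)
def plane(n,p,z):
    e,v=ray(n,p); return e+v*(z-e[2])/v[2]
def tri(p,q):
    e,v=ray("scene",p);f,w=ray("top",q)
    t=np.linalg.lstsq(np.c_[v,-w],f-e,rcond=None)[0]
    a,b=e+v*t[0],f+w*t[1]; return (a+b)/2,np.linalg.norm(a-b)
E
python3 - <<'E'
from h import *
T=dict(tf=(37,213),tn=(148,560),hf=(275,138),hn=(393,473)); S=dict(tf=(562,482),tn=(480,162),hf=(272,527),hn=(232,200))
t=lambda p:(p[0]/2.8+265,p[1]/2.8+140); s=lambda p:(p[0]/2.8+170,p[1]/2.8+95)
P={}
for k in T:
    a,b=plane("top",t(T[k]),.09),plane("scene",s(S[k]),.09);P[k]=(a+b)/2;print(k,a.round(4),b.round(4))
A=tri(s((72,207)),t((470,137)));B=tri(s((68,97)),t((512,250)));print(A,B)
h=(P['hf']+P['hn'])/2;print("hinge",h,"tabmid",(A[0]+B[0])/2)
for a,b in(('tn','tf'),('hn','hf')):print(np.linalg.norm(P[b]-P[a]),np.degrees(np.arctan2(*(P[b]-P[a])[1::-1])))
for a,b in(('hn','tn'),('hf','tf')):print(np.linalg.norm(P[b]-P[a]),np.degrees(np.arctan2(*(P[b]-P[a])[1::-1])))
v=B[0]-A[0];print("tab ang",np.degrees(np.arctan2(-v[1],-v[0])),np.linalg.norm(v))
c=sum(P.values())/4;print("centre",c)
E
```

```text
Traceback (most recent call last):
  File "h.py", line 7, in plane
    e,v=ray(n,p); return e+v*(z-e[2])/v[2]
        ~~~^^^^^
  File "h.py", line 4, in ray
    s=d[n]; v=np.array(s["rotation"])@np.linalg.inv(s["intrinsics"])@[p[0],p[1],1]
              ~~~~~~~~~~~~~~~~~~~~~~~^~~~~~~~~~~~~~~~~~~~~~~~~~~~~~~
ValueError: matmul: Input operand 1 has a mismatch in its core dimension 0, with gufunc signature (n?,k),(k,m?)->(n?,m?) (size 3 is different from 4)
```

```bash
sed -i 's/^import.*/&\nfrom scipy.spatial.transform import Rotation as R/; s/np.array(s\["rotation"\])@/R.from_quat(s["rotation"]).as_matrix()@/' h.py
cat > m.py <<'E'
from h import *
T=dict(tf=(37,213),tn=(148,560),hf=(275,138),hn=(393,473)); S=dict(tf=(562,482),tn=(480,162),hf=(272,527),hn=(232,200))
t=lambda p:(p[0]/2.8+265,p[1]/2.8+140); s=lambda p:(p[0]/2.8+170,p[1]/2.8+95)
P={}
for k in T:
    a,b=plane("top",t(T[k]),.09),plane("scene",s(S[k]),.09);P[k]=(a+b)/2;print(k,a.round(4),b.round(4))
A=tri(s((72,207)),t((470,137)));B=tri(s((68,97)),t((512,250)));print(A,B)
h=(P['hf']+P['hn'])/2;print("hinge",h,"tabmid",(A[0]+B[0])/2)
for a,b in(('tn','tf'),('hn','hf')):print(np.linalg.norm(P[b]-P[a]),np.degrees(np.arctan2(*(P[b]-P[a])[1::-1])))
for a,b in(('hn','tn'),('hf','tf')):print(np.linalg.norm(P[b]-P[a]),np.degrees(np.arctan2(*(P[b]-P[a])[1::-1])))
v=B[0]-A[0];print("tab ang",np.degrees(np.arctan2(-v[1],-v[0])),np.linalg.norm(v))
c=sum(P.values())/4;print("centre",c)
E
python3 m.py
```

```text
tf [0.6397 0.1177 0.09  ] [0.6426 0.1218 0.09  ]
tn [0.4125 0.0435 0.09  ] [0.4189 0.047  0.09  ]
hf [ 0.6923 -0.0423  0.09  ] [ 0.6927 -0.0357  0.09  ]
hn [ 0.4674 -0.114   0.09  ] [ 0.4709 -0.1063  0.09  ]
(array([ 0.63015747, -0.12454078,  0.28468087]), np.float64(0.003798011425177637)) (array([ 0.56781171, -0.14264219,  0.2885383 ]), np.float64(0.003497092782051268))
hinge [ 0.58082029 -0.07458118  0.09      ] tabmid [ 0.59898459 -0.13359149  0.28660959]
0.23745259817625888 18.288113744058577
0.23441464348449562 17.67842342080369
0.16433018177960593 108.98221782835911
0.16681587798551994 107.92385981512982
tab ang 16.190085473612594 0.06503486648858793
centre [0.55462266 0.0039472  0.09      ]
```

Request:
{"fn": "send_rows", "kwargs": {
  "commands": "30 0 0 -0.15 -1;30 0 0 -0.15 -1;30 0 0 -0.15 -1;30 0 0 -0.15 -1;30 0 0 -0.15 -1;30 0 0 -0.15 -1;30 0 0 -0.15 -1;30 0 0 -0.15 -1;30 0 0 -0.15 -1;30 0 0 -0.15 -1;30 0 0 -0.15 -1;30 0 0 -0.15 -1;30 0 0 -0.15 -1;30 0 0 -0.15 -1;30 0 0 -0.15 -1;30 0 0 -0.15 -1;30 0 0 -0.15 -1;30 0 0 -0.15 -1;30 0 0 -0.15 -1;30 0 0 -0.15 -1"
}}

```text
t: 1.77
tcp_pos: [0.2106, -0.5879, 0.266]
tool_rot: [0.643, 0.765, 0.0, -0.001]
force: [-0.2, -0.1, 0.1]
finger_gap: 0.348
gripper_force: 0.0
```

Request:
{"fn": "send_rows", "kwargs": {
  "commands": "30 0 0 0 -1;30 0 0 0 -1;30 0 0 0 0;30 0 0 0 0"
}}

```text
t: 2.1
tcp_pos: [0.2106, -0.588, 0.266]
tool_rot: [0.591, 0.807, 0.0, -0.0]
force: [-0.9, -0.6, 0.2]
finger_gap: 0.349
gripper_force: 0.0
```

Request:
{"fn": "send_rows", "kwargs": {
  "commands": "30 0.48 1 0 0;30 0.48 1 0 0;30 0.48 1 0 0;30 0.48 1 0 0;30 0.48 1 0 0;30 0.48 1 0 0;30 0.48 1 0 0;30 0.48 1 0 0;30 0.48 1 0 0;30 0.48 1 0 0;30 0.48 1 0 0;30 0.48 1 0 0;30 0.48 1 0 0;30 0.48 1 0 0;30 0.48 1 0 0;30 0.48 1 0 0;30 0.48 1 0 0;30 0.48 1 0 0;30 0.48 1 0 0;30 0.48 1 0 0"
}}

```text
t: 3.77
tcp_pos: [0.534, -0.2829, 0.2663]
tool_rot: [0.591, 0.807, -0.0, -0.0]
force: [-0.3, -1.0, -0.3]
finger_gap: 0.351
gripper_force: 0.0
```

Request:
{"fn": "send_rows", "kwargs": {
  "commands": "30 0.48 1 0 0;30 0.48 1 0 0;30 0.48 1 0 0;30 0.48 1 0 0;30 0.48 1 0 0;30 0 0.4 0 0;30 0 0 0 0;30 0 0 0 0"
}}

```text
t: 4.43
tcp_pos: [0.6213, -0.2056, 0.2661]
tool_rot: [0.59, 0.807, -0.0, -0.0]
force: [-0.4, -0.4, 0.1]
finger_gap: 0.347
gripper_force: 0.0
```

```bash
python3 - <<'E'
from station import readout,cams
import cv2,numpy as np
s=cams.snapshot("scene");cv2.imwrite("pics/a.png",s["pixels"][60:360,120:520,::-1])
print({k:np.round(v,3) for k,v in readout.sense().items()})
E
```

```text
{'t': np.float64(4.483), 'q': array([-4.900e-01,  5.130e-01,  1.283e+00, -1.000e-03,  1.347e+00,
       -7.980e-01]), 'qd': array([-0.014, -0.009,  0.009,  0.002, -0.002,  0.001]), 'tau': array([ 6.1900e-01, -4.5555e+01, -2.0073e+01,  3.5000e-02, -1.3000e-02,
        3.0000e-03]), 'tcp_pos': array([ 0.621, -0.206,  0.266]), 'tool_rot': array([ 0.59 ,  0.807, -0.   , -0.   ]), 'force': array([ 0.342, -0.046,  1.068]), 'ft_torque': array([0.015, 0.038, 0.026]), 'gripper_force': np.float64(0.0), 'finger_gap': np.float64(0.352)}
```

View pics/a.png

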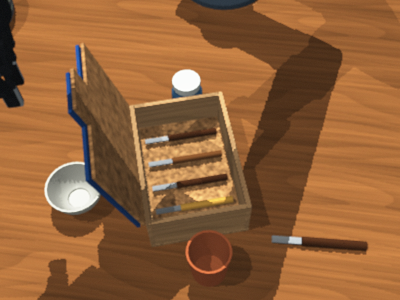

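Request:
{"fn": "send_rows", "kwargs": {
  "commands": "30 0.5 0 0 0;30 0.5 0 0 0;30 0.5 0 0 0;30 0.5 0 0 0;30 0.5 0 0 0;30 0.5 0 0 0;30 0.5 0 0 0;30 0.5 0 0 0"
}}

```text
t: 5.15
tcp_pos: [0.597, -0.128, 0.2667]
tool_rot: [0.59, 0.808, 0.0, 0.0]
force: [-0.8, -0.6, 0.3]
finger_gap: 0.354
gripper_force: 0.1
```

Request:
{"fn": "send_rows", "kwargs": {
  "commands": "30 0.5 0 0 0;30 0.5 0 0 0;30 0.5 0 0 0;30 0.5 0 0 0;30 0.5 0 0 0;30 0.5 0 0 0;30 0.3 0 0 0"
}}

```text
t: 5.73
tcp_pos: [0.5767, -0.0648, 0.2665]
tool_rot: [0.59, 0.808, 0.0, -0.0]
force: [-0.2, -0.8, 0.6]
finger_gap: 0.35
gripper_force: 0.0
```

```bash
python3 - <<'E'
from station import readout,cams
import cv2,numpy as np
s=cams.snapshot("scene");cv2.imwrite("pics/b.png",s["pixels"][60:360,120:520,::-1])
E
```

```text
(no output)
```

View pics/b.png

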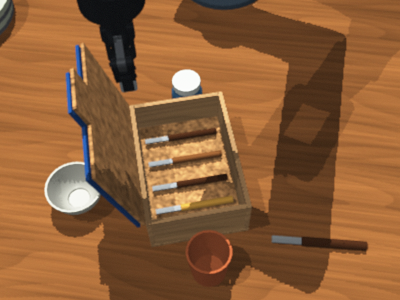

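```bash
python3 - <<'E'
from h import *
from station import cams,readout
import cv2
def proj(n,X):
    s=d[n];c=R.from_quat(s["rotation"]).as_matrix().T@(np.array(X)-s["eye"]);p=s["intrinsics"]@(c/c[2]);return p[:2].round(1)
st=readout.sense();print(st["tcp_pos"])
for n in("scene","top"):
    for X in(st["tcp_pos"],[0,0,0],[.599,-.1336,.2866],[.581,-.076,.09]):print(n,X,proj(n,X))
s=cams.snapshot("top");cv2.imwrite("pics/c.png",s["pixels"][:,:,::-1])
E
```

```text
[ 0.57642423 -0.06407064  0.26653878]
scene [ 0.57642423 -0.06407064  0.26653878] [250.1 150.7]
scene [0, 0, 0] [342.9  38.9]
scene [0.599, -0.1336, 0.2866] [193.6 148.7]
scene [0.581, -0.076, 0.09] [256.7 220.1]
top [ 0.57642423 -0.06407064  0.26653878] [390.2 227.2]
top [0, 0, 0] [341.9 576.4]
top [0.599, -0.1336, 0.2866] [439.  209.2]
top [0.581, -0.076, 0.09] [382.6 247. ]
```

View pics/c.png

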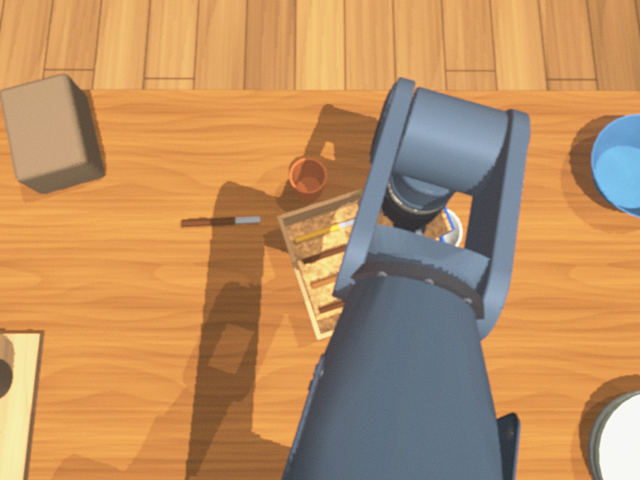

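```bash
python3 - <<'E'
from h import *
from station import cams,readout
import cv2
s=cams.snapshot("scene");pickle.dump(s,open("d1.pkl","wb"))
a=d["scene"]["pixels"][90:310,150:400];b=s["pixels"][90:310,150:400]
for im in(a,b):
    h=cv2.cvtColor(im,cv2.COLOR_RGB2HSV);m=cv2.inRange(h,(105,150,60),(125,255,255))[:, :110];ys,xs=np.nonzero(m);print(len(xs),xs.mean(),ys.mean(),xs.min(),xs.max(),ys.min(),ys.max())
cv2.imwrite("pics/d.png",cv2.resize(np.hstack([a[:,:130],b[:,:130]])[:,:,::-1],None,fx=2.7,fy=2.7,interpolation=cv2.INTER_CUBIC))
print(readout.sense()["t"])
E
```

```text
678 57.62684365781711 109.81710914454277 36 108 16 195
763 59.27916120576671 111.76671035386632 36 109 16 195
5.8833
```

View pics/d.png

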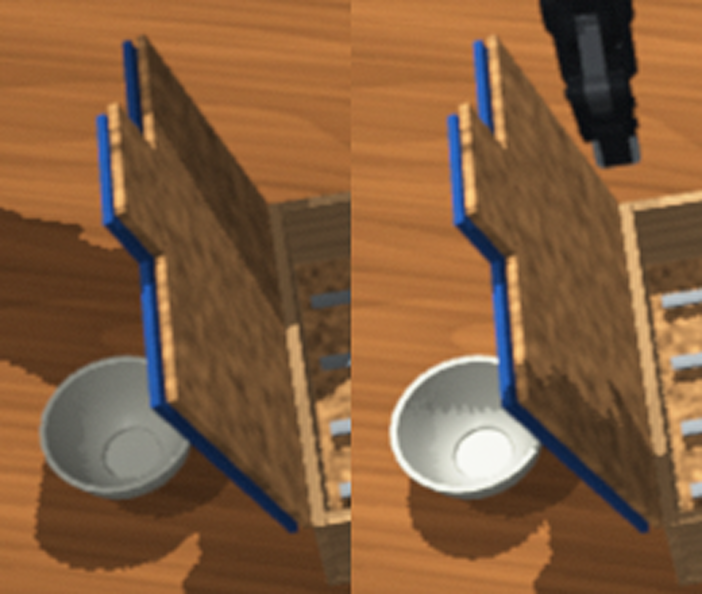

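The lid hasn't moved, although by the reported pose the tool crossed it: the gripper tip is at (248,151) and the tab is still at (190,150). I'll feel for the lid gently from this side to find out why.

Request:
{"fn": "send_rows", "kwargs": {
  "commands": "30 -0.5 0 0 0;30 -0.5 0 0 0;30 -0.5 0 0 0;30 -0.5 0 0 0;30 -0.2 0 0 0;30 -0.1 0 0 0;30 0 0 0 0"
}}

```text
t: 6.47
tcp_pos: [0.5914, -0.111, 0.2662]
tool_rot: [0.59, 0.807, -0.0, -0.0]
force: [0.6, -0.2, 0.1]
finger_gap: 0.348
gripper_force: 0.0
```

Request:
{"fn": "send_rows", "kwargs": {
  "commands": "30 -0.1 0 0 0;30 -0.1 0 0 0;30 0 0 0 0"
}}

```text
t: 6.72
tcp_pos: [0.5926, -0.1139, 0.2666]
tool_rot: [0.59, 0.808, -0.0, 0.0]
force: [-0.7, -0.7, -0.4]
finger_gap: 0.353
gripper_force: 0.0
```

Request:
{"fn": "send_rows", "kwargs": {
  "commands": "30 -0.1 0 0 0;30 -0.1 0 0 0;30 0 0 0 0"
}}

```text
t: 6.97
tcp_pos: [0.5939, -0.1179, 0.2666]
tool_rot: [0.59, 0.807, -0.0, 0.0]
force: [0.1, 0.0, -0.9]
finger_gap: 0.351
gripper_force: 0.0
```

Request:
{"fn": "send_rows", "kwargs": {
  "commands": "30 -0.1 0 0 0;30 -0.1 0 0 0;30 0 0 0 0"
}}

```text
t: 7.22
tcp_pos: [0.5951, -0.1219, 0.2665]
tool_rot: [0.59, 0.807, -0.0, 0.0]
force: [-0.2, 0.9, 0.2]
finger_gap: 0.351
gripper_force: 0.0
```

Request:
{"fn": "send_rows", "kwargs": {
  "commands": "30 -0.1 0 0 0;30 -0.1 0 0 0;30 0 0 0 0"
}}

```text
t: 7.47
tcp_pos: [0.5963, -0.1255, 0.2666]
tool_rot: [0.59, 0.807, 0.0, 0.0]
force: [-0.0, -0.6, 0.7]
finger_gap: 0.348
gripper_force: 0.3
```

```bash
python3 - <<'E'
from h import *
from station import cams,readout
import cv2
s=cams.snapshot("scene");b=s["pixels"][90:250,150:330]
cv2.imwrite("pics/e.png",cv2.resize(b[:,:,::-1],None,fx=3.5,fy=3.5,interpolation=cv2.INTER_CUBIC))
st=readout.sense();print(st["t"],st["force"],st["tcp_pos"],st["q"])
E
```

```text
7.5167 [-0.09316194 -0.66199353 -0.00526336] [ 0.5962755  -0.12550984  0.26662733] [-3.90627317e-01  4.45508113e-01  1.40173809e+00 -3.96749968e-05
  1.29408216e+00 -6.99304963e-01]
```

View pics/e.png

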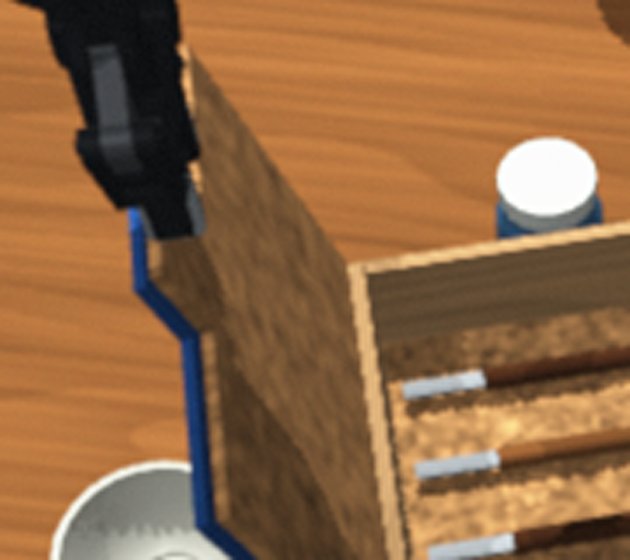

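Request:
{"fn": "send_rows", "kwargs": {
  "commands": "30 -0.1 0 0 0;30 -0.1 0 0 0;30 0 0 0 0"
}}

```text
t: 7.77
tcp_pos: [0.5975, -0.1295, 0.2666]
tool_rot: [0.59, 0.807, -0.0, 0.0]
force: [0.2, -0.4, 1.2]
finger_gap: 0.352
gripper_force: 0.4
```

Request:
{"fn": "send_rows", "kwargs": {
  "commands": "30 -0.1 0 0 0;30 -0.1 0 0 0;30 0 0 0 0"
}}

```text
t: 8.02
tcp_pos: [0.5988, -0.1333, 0.2665]
tool_rot: [0.59, 0.807, -0.0, 0.0]
force: [0.1, -0.8, 2.0]
finger_gap: 0.347
gripper_force: 0.6
```

Request:
{"fn": "send_rows", "kwargs": {
  "commands": "30 -0.1 0 0 0;30 -0.1 0 0 0;30 0 0 0 0"
}}

```text
t: 8.27
tcp_pos: [0.5999, -0.1371, 0.2665]
tool_rot: [0.59, 0.807, -0.0, 0.0]
force: [0.5, 0.6, 2.5]
finger_gap: 0.35
gripper_force: 0.7
```

Request:
{"fn": "send_rows", "kwargs": {
  "commands": "30 -0.1 0 0 0;30 -0.1 0 0 0;30 0 0 0 0"
}}

```text
t: 8.52
tcp_pos: [0.6012, -0.1412, 0.2665]
tool_rot: [0.59, 0.807, -0.0, 0.0]
force: [-0.2, 0.0, 1.7]
finger_gap: 0.352
gripper_force: 0.3
```

Request:
{"fn": "send_rows", "kwargs": {
  "commands": "30 0 0 -0.3 0;30 -0.5 0 0 0;30 -0.6 0 0 0;30 -0.6 0 0 0;30 -0.6 0 0 0;0 -0.6 0 0 0;0 -0.6 0 0 0;0 0 0 0.3 0;0 0 0 0 0;0 0 0 0 0;0 0 0 0 0"
}}

```text
t: 9.43
tcp_pos: [0.6219, -0.2065, 0.2662]
tool_rot: [0.59, 0.808, 0.0, -0.001]
force: [0.2, 0.8, 0.0]
finger_gap: -0.003
gripper_force: 0.0
```

```bash
python3 - <<'E'
from h import *
from station import cams,readout
import cv2
s=cams.snapshot("scene");st=readout.sense();T=st["tcp_pos"];print(st["t"],T,st["finger_gap"])
def proj(X):
    c=R.from_quat(s["rotation"]).as_matrix().T@(np.array(X)-s["eye"]);p=s["intrinsics"]@(c/c[2]);return p[:2].round(1)
for dz in(-.02,-.008,0,.01,.02,.03):print(dz,proj(T+[0,0,dz]))
g=s["pixels"].astype(int);a=d["scene"]["pixels"].astype(int)
m=((g.max(2)<70)&(a.max(2)>75)).astype(np.uint8)
p=proj(T);x0,y0=int(p[0]),int(p[1])
for y in range(y0-40,y0+30,3):
    xs=np.nonzero(m[y,x0-50:x0+50])[0];print(y,xs.min()+x0-50 if len(xs) else None,xs.max()+x0-50 if len(xs) else None,len(xs))
cv2.imwrite("pics/f.png",cv2.resize(s["pixels"][y0-70:y0+70,max(0,x0-70):x0+110,::-1],None,fx=4,fy=4,interpolation=cv2.INTER_CUBIC));print(x0,y0,max(0,x0-70),y0-70)
E
```

```text
9.4833 [ 0.62208924 -0.20649551  0.26644773] 0.0005483387309632463
-0.02 [145.1 174.8]
-0.008 [142.4 169.5]
0 [140.5 165.9]
0.01 [138.1 161.2]
0.02 [135.7 156.5]
0.03 [133.2 151.6]
125 99 134 29
128 108 134 27
131 109 133 25
134 110 135 26
137 100 136 30
140 96 138 37
143 96 139 40
146 97 141 42
149 103 142 31
152 124 138 15
155 126 139 14
158 129 131 3
161 None None 0
164 None None 0
167 None None 0
170 None None 0
173 None None 0
176 None None 0
179 None None 0
182 None None 0
185 None None 0
188 None None 0
191 None None 0
194 None None 0
140 165 70 95
```

View pics/f.png

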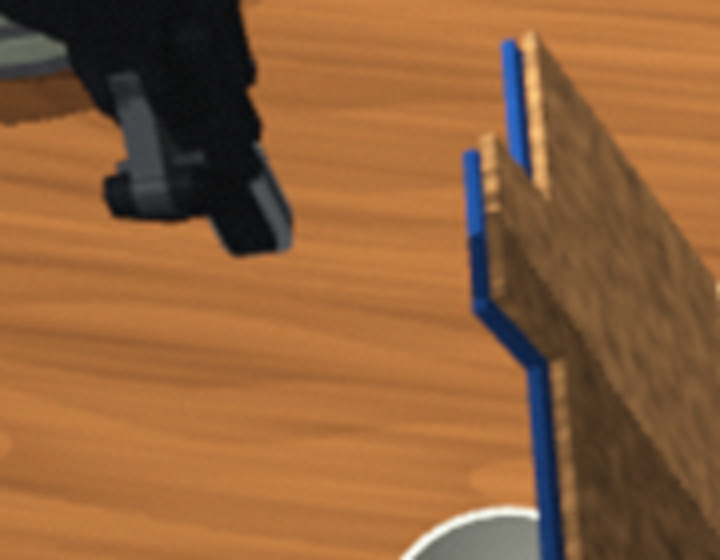

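The closed fingertips end near (137,158). That is about 25 mm higher than the reported TCP implies, and the light scrape on the tab edge agrees. So the first pass went over the top of the lid. I'll lower the tool and nudge again.

Request:
{"fn": "send_rows", "kwargs": {
  "commands": "0 0 0 0.7 0;0 0 0 0.7 0;0 0.5 0 0 0;0 0.5 0 0 0;0 0.5 0 0 0;0 0.5 0 0 0;0 0.5 0 0 0;0 0.5 0 0 0;0 0.5 0 0 0;0 0.5 0 0 0"
}}

```text
t: 10.32
tcp_pos: [0.5983, -0.1306, 0.2395]
tool_rot: [0.59, 0.808, 0.0, 0.001]
force: [0.1, -1.5, 1.3]
finger_gap: -0.001
gripper_force: 0.9
```

```bash
cat > blue.py <<'E'
from h import *
from station import cams,readout
import cv2
s=cams.snapshot("scene");st=readout.sense()
h=cv2.cvtColor(s["pixels"],cv2.COLOR_RGB2HSV);m=cv2.inRange(h,(105,150,60),(125,255,255))[95:320,150:290];ys,xs=np.nonzero(m)
print(st["t"],st["tcp_pos"].round(4),st["force"].round(2),len(xs),xs.min()+150,xs.max()+150,ys.min()+95,ys.max()+95)
u=np.array([-.302,.953,0]);print("u",u@st["tcp_pos"]+.2479)
E
python3 blue.py
```

```text
10.3667 [ 0.5971 -0.1281  0.2391] [-0.37  0.49 -0.53] 707 203 258 101 285
u -0.05455755330648571
```

Request:
{"fn": "send_rows", "kwargs": {
  "commands": "0 0.5 0 0 0;0 0.5 0 0 0;0 0.5 0 0 0;0 0.5 0 0 0;0 0.5 0 0 0;0 0.5 0 0 0;0 0.2 0 0 0"
}}

```text
t: 10.95
tcp_pos: [0.5773, -0.0679, 0.2381]
tool_rot: [0.59, 0.808, 0.0, -0.001]
force: [-0.4, -0.7, -0.2]
finger_gap: -0.0
gripper_force: 0.1
```

```bash
python3 blue.py
```

```text
11.0 [ 0.5773 -0.0676  0.2381] [ 0.19  0.32 -0.24] 2281 242 270 118 284
u 0.009107663863642257
```

Request:
{"fn": "send_rows", "kwargs": {
  "commands": "0 0 0 -1 0;0 0 0 -1 0;0 0 0 -1 0;0 0.6 0 -0.35 0;0 1 0 0 0;0 1 0 0 0;0 1 0 0 0;0 1 0 0 0;0 0.9 0 1 0;0 0 0 1 0;0 0 0 1 0;0 0 0 1 0"
}}

```text
t: 12.0
tcp_pos: [0.544, 0.0364, 0.2243]
tool_rot: [0.589, 0.808, 0.0, -0.001]
force: [0.4, 0.4, -0.6]
finger_gap: -0.003
gripper_force: 0.0
```

```bash
sed -i 's/150:290/150:400/' blue.py; cat >> blue.py <<'E'
# lid angle: fit blue-mask top view? compare predicted tab top-edge pixels
def proj(X):
    c=R.from_quat(s["rotation"]).as_matrix().T@(np.array(X)-s["eye"]);p=s["intrinsics"]@(c/c[2]);return p[:2].round(0)
H=np.array([.581,-.076,.09]);w=np.array([.953,.302,0])
for th in(1.4,1.2,1.1,1,.9,.7,.5,.3,.1,0):
    r=np.array(u)*np.cos(th)+[0,0,np.sin(th)];n=-u*np.sin(th)+[0,0,np.cos(th)]
    print(th,proj(H+.17*r+.12*w+.014*n),proj(H+.206*r+.035*w+.014*n),"edge u,z",(.21*np.cos(th)).round(3),(.09+.21*np.sin(th)).round(3))
m=cv2.inRange(h,(105,150,60),(125,255,255))
for y in range(110,300,12):
    xs=np.nonzero(m[y,150:420])[0]
    if len(xs):print(y,xs.min()+150,xs.max()+150)
E
python3 blue.py
```

```text
12.05 [0.5411 0.0364 0.2202] [-1.1  -0.17 -1.64] 5963 243 294 95 283
u 0.11918993044735898
1.4 [261. 227.] [256. 157.] edge u,z 0.036 0.297
1.2 [288. 225.] [287. 157.] edge u,z 0.076 0.286
1.1 [300. 226.] [302. 158.] edge u,z 0.095 0.277
1 [312. 227.] [316. 160.] edge u,z 0.113 0.267
0.9 [323. 229.] [329. 164.] edge u,z 0.131 0.254
0.7 [342. 234.] [351. 172.] edge u,z 0.161 0.225
0.5 [357. 241.] [367. 183.] edge u,z 0.184 0.191
0.3 [366. 250.] [377. 196.] edge u,z 0.201 0.152
0.1 [371. 259.] [382. 209.] edge u,z 0.209 0.111
0 [372. 264.] [382. 215.] edge u,z 0.21 0.09
110 263 273
122 258 286
134 254 289
146 249 291
158 245 292
170 243 286
182 245 286
194 246 288
206 248 290
218 249 293
230 251 291
242 253 284
254 254 277
266 256 270
278 257 262
```

Request:
{"fn": "send_rows", "kwargs": {
  "commands": "0 0 0 0 0;0 0 0 0 0;0 0 0 0 0;0 0 0 0 0;0 0 0 0 0;0 0 0 0 0;0 0 0 0 0;0 0 0 0 0"
}}

```text
t: 12.72
tcp_pos: [0.5454, 0.035, 0.226]
tool_rot: [0.59, 0.807, 0.001, 0.0]
force: [1.3, 0.9, 0.8]
finger_gap: 0.003
gripper_force: 0.7
```

```bash
python3 blue.py | sed -n '1,2p;13,40p'
```

```text
12.7667 [0.5453 0.035  0.2259] [0.2  1.62 1.04] 8070 243 313 97 283
u 0.11653308740441562
110 276 288
122 268 305
134 261 308
146 254 311
158 246 313
170 244 305
182 245 302
194 247 305
206 248 307
218 250 310
230 251 308
242 253 297
254 255 286
266 256 275
278 258 264
```

Request:
{"fn": "send_rows", "kwargs": {
  "commands": "0 0.31 0 0.21 0;0 0.31 0 0.21 0;0 0.31 0 0.21 0;0 0.3 0 0.2 0;0 0.2 0 0.17 0;0 0.2 0 0.17 0;0 0.2 0 0.18 0;0 0.19 0 0.18 0;0 0.18 0 0.19 0;0 0.18 0 0.19 0;0 0.18 0 0.19 0;0 0.18 0 0.19 0;0 0 0 0 0"
}}

```text
t: 13.85
tcp_pos: [0.5279, 0.0877, 0.1789]
tool_rot: [0.59, 0.808, -0.0, -0.001]
force: [-0.9, -0.2, -0.0]
finger_gap: 0.002
gripper_force: 0.7
```

```bash
python3 blue.py | sed -n '1,2p;13,40p'
```

```text
13.9 [0.5281 0.0875 0.1792] [-0.42  1.41 -0.01] 11764 244 353 110 282
u 0.17175553891853318
110 313 315
122 297 318
134 281 321
146 266 345
158 250 348
170 245 352
182 247 338
194 248 336
206 250 339
218 252 341
230 253 344
242 255 331
254 256 311
266 258 290
278 259 268
```

Request:
{"fn": "send_rows", "kwargs": {
  "commands": "0 0.16 0 0.21 0;0 0.16 0 0.21 0;0 0.16 0 0.21 0;0 0.15 0 0.21 0;0 0.14 0 0.22 0;0 0.14 0 0.22 0;0 0.14 0 0.22 0;0 0.13 0 0.23 0;0 0 0 0 0"
}}

```text
t: 14.65
tcp_pos: [0.5205, 0.11, 0.144]
tool_rot: [0.59, 0.808, -0.0, -0.001]
force: [-0.3, 1.3, -1.0]
finger_gap: -0.001
gripper_force: 0.7
```

```bash
python3 blue.py | sed -n '1,2p;8,40p'
```

```text
14.7 [0.5206 0.1098 0.1444] [-0.4   0.18 -1.36] 12896 246 368 119 281
u 0.19529030803092162
0.7 [342. 234.] [351. 172.] edge u,z 0.161 0.225
0.5 [357. 241.] [367. 183.] edge u,z 0.184 0.191
0.3 [366. 250.] [377. 196.] edge u,z 0.201 0.152
0.1 [371. 259.] [382. 209.] edge u,z 0.209 0.111
0 [372. 264.] [382. 215.] edge u,z 0.21 0.09
122 321 328
134 298 331
146 275 334
158 252 360
170 247 364
182 248 367
194 249 347
206 251 350
218 253 353
230 254 356
242 256 357
254 258 329
266 260 301
278 261 272
```

Request:
{"fn": "send_rows", "kwargs": {
  "commands": "0 0.1 0 0.23 0;0 0.1 0 0.23 0;0 0.1 0 0.23 0;0 0.1 0 0.23 0;0 0 0 0 0"
}}

```text
t: 15.12
tcp_pos: [0.5182, 0.1179, 0.1257]
tool_rot: [0.59, 0.808, -0.0, -0.001]
force: [-2.4, 4.5, -0.2]
finger_gap: 0.002
gripper_force: 2.5
```

```bash
cat > a.py <<'E'
exec(open("blue.py").read().split("for th in")[0])
m=cv2.inRange(h,(105,150,60),(125,255,255))
# angle from the tab's far-top corner: max of x over tab rows, and the far lid corner
ys,xs=np.nonzero(m[150:300,300:420]);xs+=300;ys+=150
i=np.argmax(xs+ys*.5);j=np.argmax(xs+ys*0.)
best=[]
for th in np.arange(0,1.2,.01):
    r=u*np.cos(th)+[0,0,np.sin(th)];n=-u*np.sin(th)+[0,0,np.cos(th)]
    best.append((abs(proj2(H+.170*r+.119*w+.014*n)@[1,.5]-(xs+ys*.5).max()),th)) if 0 else None
E
cat > a.py <<'E'
exec(open("blue.py").read().split("for th in")[0])
m=cv2.inRange(h,(105,150,60),(125,255,255))
# lid angle from the far corner of the lid's blue board: extreme pixel along (1,.6)
ys,xs=np.nonzero(m[195:300,300:420]);xs+=300;ys+=195;k=np.argmax(xs+.6*ys);C=np.array([xs[k],ys[k]])
T=np.arange(-.05,1.2,.01);E=[]
for th in T:
    r=u*np.cos(th)+[0,0,np.sin(th)];n=-u*np.sin(th)+[0,0,np.cos(th)]
    E.append(np.linalg.norm(proj(H+.17*r+.12*w+.014*n)-C))
print("corner",C,"theta",T[np.argmin(E)].round(2),min(E).round(1),"rows",[(y,int(np.nonzero(m[y,150:420])[0].max()+150)) for y in(170,182,194,206,218,230,242)])
for k in range(3):print(cams and readout.sense()["force"].round(2))
E
python3 a.py
```

```text
15.1667 [0.5182 0.1177 0.1261] [-2.52  3.4   0.43] 13180 246 372 125 281
u 0.20358178646087044
corner [363 245] theta 0.38 1.0 rows [(170, 367), (182, 371), (194, 362), (206, 353), (218, 356), (230, 359), (242, 362)]
[-2.52  3.4   0.43]
[-2.52  3.4   0.43]
[-2.52  3.4   0.43]
```

Request:
{"fn": "send_rows", "kwargs": {
  "commands": "0 0.065 0 0.2 0;0 0.065 0 0.2 0;0 0.065 0 0.2 0;0 0.065 0 0.2 0;0 0.06 0 0.19 0;0 0 0 0 0"
}}

```text
t: 15.67
tcp_pos: [0.516, 0.1242, 0.1063]
tool_rot: [0.59, 0.807, 0.0, -0.001]
force: [-2.8, 6.2, 0.2]
finger_gap: 0.002
gripper_force: 3.7
```

```bash
python3 a.py|head -3
```

```text
15.7167 [0.516  0.1242 0.1065] [-3.32  7.5   0.82] 13320 247 376 130 281
u 0.2104096676819026
corner [367 249] theta 0.29 1.0 rows [(170, 369), (182, 372), (194, 376), (206, 356), (218, 358), (230, 362), (242, 365)]
```

Request:
{"fn": "send_rows", "kwargs": {
  "commands": "0 0.045 0 0.17 0;0 0.045 0 0.17 0;0 0.045 0 0.17 0;0 0.04 0 0.17 0;0 0.04 0 0.17 0;0 0.035 0 0.17 0;0 0 0 0 0"
}}

```text
t: 16.3
tcp_pos: [0.5144, 0.129, 0.0859]
tool_rot: [0.59, 0.807, 0.0, -0.001]
force: [-2.7, 7.9, -0.1]
finger_gap: 0.001
gripper_force: 3.8
```

```bash
python3 a.py|head -3
```

```text
16.35 [0.5144 0.1289 0.0861] [-2.63  7.05  0.1 ] 13308 248 379 136 281
u 0.21539285494348986
corner [369 254] theta 0.2 0.0 rows [(170, 370), (182, 374), (194, 377), (206, 366), (218, 360), (230, 363), (242, 366)]
```

Request:
{"fn": "send_rows", "kwargs": {
  "commands": "0 0.03 0 0.17 0;0 0.03 0 0.17 0;0 0.025 0 0.17 0;0 0.025 0 0.17 0;0 0.02 0 0.17 0;0 0.02 0 0.17 0;0 0 0 0 0"
}}

```text
t: 16.93
tcp_pos: [0.5134, 0.1317, 0.0654]
tool_rot: [0.59, 0.807, -0.0, -0.001]
force: [-2.3, 7.3, 0.1]
finger_gap: 0.001
gripper_force: 3.8
```

```bash
python3 a.py|head -3
```

```text
16.9833 [0.5134 0.1317 0.0655] [-3.44  6.76 -0.57] 13207 248 380 142 281
u 0.21836006505931035
corner [371 259] theta 0.1 0.0 rows [(170, 347), (182, 373), (194, 376), (206, 380), (218, 360), (230, 363), (242, 366)]
```

Now the last 0.1 rad, slowly.

Request:
{"fn": "send_rows", "kwargs": {
  "commands": "0 0.01 0 0.12 0;0 0.01 0 0.12 0;0 0.01 0 0.12 0;0 0.01 0 0.12 0;0 0 0 0.12 0;0 0 0 0.12 0;0 0 0 0 0"
}}

```text
t: 17.57
tcp_pos: [0.5131, 0.1326, 0.051]
tool_rot: [0.59, 0.807, -0.0, -0.001]
force: [-2.9, 7.5, -1.1]
finger_gap: -0.003
gripper_force: 4.2
```

```bash
python3 a.py|head -3
```

```text
17.6167 [0.5132 0.1326 0.0511] [-2.13  7.14 -0.92] 13066 249 380 146 281
u 0.21927227946596842
corner [371 262] theta 0.04 0.0 rows [(170, 347), (182, 372), (194, 376), (206, 379), (218, 360), (230, 363), (242, 366)]
```

Request:
{"fn": "send_rows", "kwargs": {
  "commands": "0 0 0 0.08 0;0 0 0 0.08 0;0 0 0 0.06 0;0 0 0 0.05 0;0 0 0 0 0"
}}

```text
t: 18.03
tcp_pos: [0.5133, 0.1327, 0.0465]
tool_rot: [0.59, 0.807, 0.0, -0.001]
force: [-3.6, 7.8, 2.3]
finger_gap: 0.005
gripper_force: 4.5
```

Request:
{"fn": "send_rows", "kwargs": {
  "commands": "0 0 0 0.05 0;0 0 0 0.04 0;0 0 0 0 0"
}}

```text
t: 18.28
tcp_pos: [0.5138, 0.1328, 0.0452]
tool_rot: [0.59, 0.807, 0.001, -0.001]
force: [-3.7, 8.3, 5.6]
finger_gap: -0.006
gripper_force: 4.8
```

```bash
python3 a.py|head -3
```

```text
18.3333 [0.5138 0.1328 0.0452] [-3.82  8.99  5.35] 13021 249 380 147 281
u 0.21932150816193896
corner [371 263] theta 0.03 0.0 rows [(170, 347), (182, 371), (194, 375), (206, 378), (218, 361), (230, 362), (242, 366)]
```

Request:
{"fn": "send_rows", "kwargs": {
  "commands": "0 0 0 0.05 0;0 0 0 0 0;0 0.1 0 0 0;0 0.2 0 0 0;0 0.5 0 0 0;0 0.8 0 0 0;0 0.8 0 0 0;0 0.8 0 0 0;0 0 0 -1 0;0 0 0 -1 0;0 0 0 -1 0;0 0 0 -1 0;0 0 0 -1 0;0 0 0 -1 0;0 0 0 0 0;0 0 0 0 0"
}}

```text
t: 19.67
tcp_pos: [0.4957, 0.1927, 0.1645]
tool_rot: [0.59, 0.808, 0.001, 0.001]
force: [-0.1, -0.7, -0.8]
finger_gap: -0.002
gripper_force: 0.0
```

```bash
python3 a.py|head -3; python3 - <<'E'
from h import *
from station import cams
import cv2
s=cams.snapshot("scene")["pixels"].astype(int);a=d["scene"]["pixels"].astype(int)
# bystanders' outlines, before / now
def box(im,lo,hi,r):
    h=cv2.cvtColor(im.astype(np.uint8),cv2.COLOR_RGB2HSV)[r[1]:r[3],r[0]:r[2]];m=cv2.inRange(h,lo,hi);ys,xs=np.nonzero(m);return (xs.min()+r[0],xs.max()+r[0],ys.min()+r[1],ys.max()+r[1],len(xs)) if len(xs) else None
for nm,lo,hi,r in(("cup",(0,150,60),(9,255,255),(295,285,365,350)),("jar",(0,0,100),(179,60,255),(280,120,330,158)),("bowl",(0,0,90),(179,60,255),(155,210,235,285)),("tool",(0,0,120),(179,60,255),(380,280,500,320))):print(nm,box(a,lo,hi,r),box(s,lo,hi,r))
E
```

```text
19.7167 [0.4947 0.1925 0.1634] [ 0.07  0.15 -0.36] 13042 249 380 147 281
u 0.28197781366372
corner [371 263] theta 0.03 0.0 rows [(170, 347), (182, 371), (194, 375), (206, 378), (218, 361), (230, 363), (242, 366)]
cup (np.int64(306), np.int64(352), np.int64(291), np.int64(345), 1612) (np.int64(306), np.int64(351), np.int64(291), np.int64(345), 1591)
jar (np.int64(292), np.int64(320), np.int64(130), np.int64(156), 577) (np.int64(280), np.int64(326), np.int64(130), np.int64(155), 534)
bowl (np.int64(165), np.int64(219), np.int64(216), np.int64(272), 1819) (np.int64(165), np.int64(222), np.int64(222), np.int64(273), 2340)
tool (np.int64(392), np.int64(421), np.int64(295), np.int64(303), 210) None
```

```bash
python3 - <<'E'
from station import cams
import cv2,numpy as np,pickle
d=pickle.load(open("d0.pkl","rb"))
for n,r in(("scene",(370,270,510,330)),("top",(170,205,270,235)),("top",(335,335,380,375))):
    for im in(d[n]["pixels"],cams.snapshot(n)["pixels"]):
        c=im[r[1]:r[3],r[0]:r[2]];h=cv2.cvtColor(c,cv2.COLOR_RGB2HSV)
        m=cv2.inRange(h,(0,0,50),(179,75,255));ys,xs=np.nonzero(m);print(n,len(xs),*( [xs.min()+r[0],xs.max()+r[0],ys.min()+r[1],ys.max()+r[1]] if len(xs) else []),c.mean().round(1))
E
```

```text
scene 239 392 421 295 304 107.2
scene 234 392 421 295 304 72.9
top 173 234 259 216 223 134.0
top 1382 170 259 209 234 109.2
top 890 338 372 338 370 131.4
top 893 339 372 338 370 180.0
```

The tool, jar, cup and bowl haven't moved, and the lid is shut.

```bash
python3 -c "
from station import sign_off
print(sign_off())"
```

```text
the job is handed in; nothing more can be done
None
```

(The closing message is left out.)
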